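Change the filling manifold over to the next vessel

TASK

The pump is filling the tall can through the one open valve of the manifold; the can is full, so change over to the wide pan: first push the pan's valve lever round until it is fully open, and only then push the can's valve lever round until it is fully shut, so that the pump never works against closed valves. Push the levers lightly with a fingertip (closed fingers will do) without gripping them or forcing them against their stops, leave the spare valve shut, and leave both vessels and everything else on the counter standing where they are.

Things in the scene. Friction and masses are not known exactly. Their poses are not given: they have to be found in the camera images.
- manifold: Stainless filling manifold, fixed: 34 mm header pipe along its y axis, axis 195 mm above the counter, y -235 to +202 mm, on two posts; feed riser and 53 mm pressure gauge (top 290 mm high) at its -y end. Origin on the counter below the pipe; -x side faces the robot. Three like outlets at y = -160, 0, +160 mm (which is where varies): valve stem at x -65 mm, spout at x -125 mm.
- valve_can (a joint): Lever ball valve of the outlet over the tall can. Open at the start, perhaps a little throttled (1.2 to 1.571). 0 = fully shut (lever across the outlet pipe, to the manifold's +y), 1.571 = fully open (lever in line, out over the spout, to -x); opens anticlockwise seen from above, upright axis, solid stop at each end. Steady friction of 0.32 N m (4 N at mid-sleeve), no spring: stays where left.
- stem_can (a point): Point on the upright turning axis of that valve (outlet over the tall can), level with the middle of the lever's sleeve, 251 mm above the counter. Axes as the manifold's.
- lever_can (a point): Middle of the black sleeve on the lever (outlet over the tall can): level bar 78 mm long, 16 wide, 12 high, centre 251 mm above the counter and 79 mm from the turning axis, far end 118 mm from it. 26 mm or more of free air under the sleeve; pipes and valve body lie below. Push with no more than 30 N. Site +y runs along the lever to its end.
- spout_can (a point): Centre of the mouth of the spout (outlet over the tall can), 27 mm pipe, 157 mm above the counter.
- valve_pan (a joint): Lever ball valve of the outlet over the wide pan. Shut at the start. 0 = fully shut (lever across the outlet pipe, to the manifold's +y), 1.571 = fully open (lever in line, out over the spout, to -x); opens anticlockwise seen from above, upright axis, solid stop at each end. Steady friction of 0.32 N m (4 N at mid-sleeve), no spring: stays where left.
- stem_pan (a point): Point on the upright turning axis of that valve (outlet over the wide pan), level with the middle of the lever's sleeve, 251 mm above the counter. Axes as the manifold's.
- lever_pan (a point): Middle of the black sleeve on the lever (outlet over the wide pan): level bar 78 mm long, 16 wide, 12 high, centre 251 mm above the counter and 79 mm from the turning axis, far end 118 mm from it. 26 mm or more of free air under the sleeve; pipes and valve body lie below. Push with no more than 30 N. Site +y runs along the lever to its end.
- spout_pan (a point): Centre of the mouth of the spout (outlet over the wide pan), 27 mm pipe, 157 mm above the counter.
- valve_spare (a joint): Lever ball valve of the spare outlet, nothing under its spout. Shut at the start. 0 = fully shut (lever across the outlet pipe, to the manifold's +y), 1.571 = fully open (lever in line, out over the spout, to -x); opens anticlockwise seen from above, upright axis, solid stop at each end. Steady friction of 0.32 N m (4 N at mid-sleeve), no spring: stays where left.
- stem_spare (a point): Point on the upright turning axis of that valve (spare outlet, nothing under its spout), level with the middle of the lever's sleeve, 251 mm above the counter. Axes as the manifold's.
- lever_spare (a point): Middle of the black sleeve on the lever (spare outlet, nothing under its spout): level bar 78 mm long, 16 wide, 12 high, centre 251 mm above the counter and 79 mm from the turning axis, far end 118 mm from it. 26 mm or more of free air under the sleeve; pipes and valve body lie below. Push with no more than 30 N. Site +y runs along the lever to its end.
- spout_spare (a point): Centre of the mouth of the spout (spare outlet, nothing under its spout), 27 mm pipe, 157 mm above the counter.
- can: Tall narrow stainless can, loose, 92 mm diameter, 140 mm high, open top, side handle reaching 73 mm from the axis, about 0.9 kg; stands within 8 mm of the middle below its spout. Origin at the centre of its underside.
- pan: Wide low stainless pan, loose, 140 mm diameter, 85 mm high, open top, two lug handles reaching 90 mm from the axis, about 0.9 kg; stands within 8 mm of the middle below its spout. Origin at the centre of its underside.
- bottle: Closed dark green wine bottle, loose, upright, 74 mm diameter, 290 mm high, on the counter beyond the gauge (-y) end of the manifold. Bystander. Origin at the centre of its underside.
- tumbler: Glass tumbler, loose, upright, 70 mm diameter, 90 mm high, on the counter beyond the +y end of the outlets. Bystander. Origin at the centre of its underside.
- bung: Dark rubber barrel bung, loose, standing on its narrow end, 54 mm diameter, 45 mm high, behind the header (+x side). Bystander. Origin at the centre of its underside.
There are look-alikes about, which are no part of the job. Leave any purple look-alike of the can alone.

How it is judged (in metres and radians):
On the way, in this order (a step that is already met when the one before it is completed fails the run):
1. the pan's valve is fully open while the can's valve is still open (value of joint valve_pan above 1.42 rad and value of joint valve_can above 1 rad), for 0.2 s.
2. then the can's valve is fully shut (value of joint valve_can below 0.15 rad and value of joint valve_pan above 1.42 rad), for 0.2 s.
At the end, for the whole second after the job is handed in: The pan's valve is within 8.5 degrees of its open stop, the can's valve and the spare valve within 8.5 degrees of their shut stops, all levers at rest; can, pan, bottle, tumbler and bung stand upright within 20 mm of where they began (all of step 2 and value of joint valve_spare below 0.15 rad and velocity of joint valve_can between -0.05 and 0.05 rad/s and velocity of joint valve_pan between -0.05 and 0.05 rad/s and distance of each of can, pan, bottle, tumbler, bung from where it was at the start of the episode below 0.02 m and angle between each of can, pan, bottle, tumbler, bung's own z axis and vertical below 0.15 rad); the robot touches nothing.
It fails at once if the pump works against closed valves: the can's valve is brought below 50 degrees open before the pan's is 50 degrees open (value of joint each of valve_can, valve_pan below 0.87 rad).
It fails at once if the spare valve is opened (more than 10 degrees) (value of joint valve_spare above 0.17 rad).
It fails at once if a lever is gripped or forced (more than 38 N between the fingers and a lever) (contact force between the fingers and valve_can above 38 N or contact force between the fingers and valve_pan above 38 N or contact force between the fingers and valve_spare above 38 N).
It fails at once if the can or the pan is shifted more than 20 mm, lifted or tipped (distance of any of can, pan from where it was at the start of the episode above 0.02 m or angle between any of can, pan's own z axis and vertical above 0.3 rad).
It fails at once if the bottle, tumbler or bung is shifted more than 20 mm, lifted or tipped (distance of any of bottle, tumbler, bung from where it was at the start of the episode above 0.02 m or angle between any of bottle, tumbler, bung's own z axis and vertical above 0.3 rad).
It also fails if it takes over 54 s, if anything falls off the work surface, if the arm or the gripper's body presses on something with over 40 N, if the wrist force passes 120 N, or if a joint passes its speed limit or range.

ROBOT

A 6-joint arm with a two-finger parallel gripper is mounted at the origin on the work surface. World frame = base frame: x ahead of the robot, y to its left, z up, the work surface at z = 0. Lengths are in mm, angles in rad, forces in N, time in s.
With the tool pointing down it reaches from about 275 to 750 mm from the base axis. Payload 10.2 kg.
Tool frame: the origin (TCP) lies between the finger pads; the fingertips stand 17 mm ahead of it and the grasp point (between the pads) lies 2 mm behind it; z points along the fingers, y is the line along which they close (so a half turn about z gives the same grasp; the last joint's range is limited). The gripper opens to 85 mm and grips with 20 to 120 N. Pads are 22 mm wide; open, the fingers measure 114 mm over their backs; the gripper's body (76 mm by 85 mm) begins 54 mm behind the grasp point. The pads swing forward as they close: fully open they stand 13 mm farther back than shut.
Start: joints at [1.012, 0.313, 1.498, -0, 1.331, -0.223], TCP at [173.013, 495.679, 248.294] pointing down, gripper open.
Joint ranges: [-2.94, 2.94], [-0.97, 2.17], [0.19, 2.56], [-1.23, 4.37], [0.02, 3.11], [-2.88, 2.88]. Speed limits (rad/s): [2.39, 2.39, 3.01, 3.14, 3.14, 3.14].

INTERFACE

Orientations are given as a unit quaternion [w, x, y, z].
In Python, from rig import * gives the robot as it stands.
- The arm moves only by the tool step_arm, never from a script. Its argument "commands" is text: rows parted by semicolons, each of 7 numbers parted by spaces: the opening, from 0 (shut) to 1 (fully open), then the shift along the tool's x, y, z in cm, then the turn, a rotation vector about the tool's x, y, z in rad. In form: hand x y z rx ry rz; .... A call has 1 to 20 rows; each row is the pose to reach, as a shift and turn from the pose commanded when the call began, along the tool's axes at that moment; what a row does not reach only later rows make up. A row lasts 1/12 s, in which the tool goes at most 41.7 mm and 7.16 degrees, less where a joint would pass 70% of its speed; a pose out of reach is approached as far as the arm can. A call with a gripper value outside its range is refused whole. The fingers move at their own pace and stop on an object; "newtons" is the grip in N (left out, the last holds). Time passes only in rows, so rows that repeat a pose let the fingers close. It gives the time, the measured TCP pose, the force, the opening and the grip force at its end, in the units of the state.
- sense(): the state, without advancing time (a new reading comes with each control period).
- capture(name): name is "scene" or "top" or "wrist"; returns the picture (480x640x3 uint8, red, green, blue); there is no depth.
- camera_model(name): a dict with "mtx" (3x3 intrinsics, pixels), "eye" and "rotation" of the camera in the world. Camera axes: x right, y down, z forward; pixel columns grow to the right and rows downward; lengths in mm; the calibration is good to about 2 mm. The wrist camera is an equidistant fisheye: a pixel r from the principal point sees the ray r / f radians off the axis. A picture is of the moment at which its call begins: read the wrist's pose just before it. camera_model takes no time and is no camera call; for the wrist camera it gives the pose at the moment of the call.
- finish_job(): hands the job in; it is judged then, once.
Trained networks look in the newest picture that a camera, given by its name, has taken for a name from the list of things; names that differ only in an ending like _2 or _b are one class to them, and where a whole thing is asked for, a point or a joint stands for the part that bears it (a point fixed in the world has none). Each returns a list of dicts, best first, with "score" (0 to 1); they miss things now and then, are a little off and sometimes report something else, mostly with a low value. They report only what shows in the picture. A call takes as long as a camera call. They do not tell look-alikes from the thing itself.
- search_frame(camera, label): "rect" ([centre column, centre row, width, height] in pixels, round what is visible of it).
- trace(camera, label): "mask" (480x640 bool, what is visible of it) and "rect" ([centre column, centre row, width, height] in pixels, round what is visible of it).
- spot_point(camera, label): "xy" ([column, row] in pixels: a listed point, or the origin of a listed thing).
The state is a dict: "time_s": time; "joints": joint angles; "dq": joint speeds; "tau": joint torques, N m; "eef_pos": TCP position; "ee_rot": TCP orientation; "force": force on the tool from outside, world axes, zero at the start; "wrist_torque": the same for the moment, N m; "grip_width": opening from 0.0 (shut) to 1.0 (fully open); "grip_force": force on a finger pad.
Only numpy, scipy, OpenCV 4.12 (cv2) and the standard library are available. Lean on these libraries where they do the work, as an engineer would, in place of code of your own. Each camera call takes 0.05 s, during which the arm holds its last target. There are 200 camera calls.

## Working session

There is one attempt and no reset: what is moved stays moved. The work goes in short steps, Python scripts to look and compute and a tool call to move; the robot and the scene stay as the last step left them, time stands still between calls to the robot, and variables do not carry over. Pictures are saved under pics/ and viewed, at most 10 in all, crops included, and the job is handed in when it is done.

Besides the shell and the picture viewer there is one more tool, called after ">>>" by a JSON object that holds its "api" and its "payload", one argument or row to a line. step_arm: Moves the arm, as the interface text tells. Its arguments: {"type":"object","properties":{"commands":{"type":"string"},"newtons":{"type":"number"}},"required":["commands"]}

```bash
mkdir -p pics; cat > h.py <<'E'
from rig import *
import numpy as np, cv2
def ray(cam,uv,z):
    m=camera_model(cam);K=np.array(m['mtx']);R=np.array(m['rotation']);e=np.array(m['eye'])
    d=R@(np.linalg.inv(K)@np.array([uv[0],uv[1],1.]))
    return e+d*(z-e[2])/d[2]
def proj(cam,P):
    m=camera_model(cam);K=np.array(m['mtx']);R=np.array(m['rotation']);e=np.array(m['eye'])
    p=K@(R.T@(np.array(P,float)-e));return p[:2]/p[2]
E
python3 - <<'E'
from h import *
for c in ['scene','top']:
    im=capture(c);cv2.imwrite(f'pics/{c}0.png',im[:,:,::-1])
    m=camera_model(c);print(c,np.round(m['eye']),np.round(m['rotation'],2).tolist())
    for l,z in [('stem_can',251),('stem_pan',251),('stem_spare',251),('lever_can',251),('lever_pan',251),('lever_spare',251),('spout_can',157),('spout_pan',157),('can',0),('pan',0),('bottle',0),('tumbler',0),('bung',0),('manifold',0)]:
        print(l,[(round(d['score'],2),np.round(d['xy']).tolist(),np.round(ray(c,d['xy'],z)[:2]).tolist()) for d in spot_point(c,l)[:4]])
print(sense())
E
```

```text
scene [1001.  224. 1027.] [-0.13, 0.5, 0.83, -0.22]Traceback (most recent call last):
  File "<stdin>", line 6, in <module>
  File "h.py", line 5, in ray
    d=R@(np.linalg.inv(K)@np.array([uv[0],uv[1],1.]))
      ~^^~~~~~~~~~~~~~~~~~~~~~~~~~~~~~~~~~~~~~~~~~~~~
ValueError: matmul: Input operand 1 has a mismatch in its core dimension 0, with gufunc signature (n?,k),(k,m?)->(n?,m?) (size 3 is different from 4)
```

View pics/scene0.png

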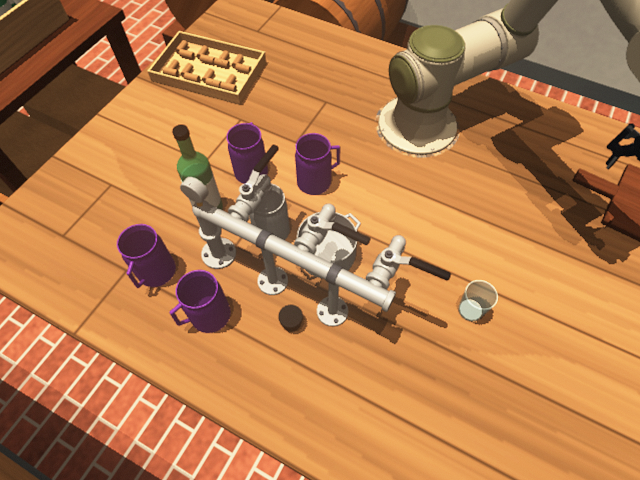

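The scene picture shows the manifold with three outlets. The open lever is at about (265,158), over the steel can at (270,210). The shut lever at (350,232) is over the pan at (328,240), and the spare's lever is at (430,266). There are purple mugs at (246,150), (314,165), (145,255) and (203,300).

```bash
sed -i "s/R=np.array(m\['rotation'\])/R=Rot(m['rotation'])/" h.py; cat >> h.py <<'E'
from scipy.spatial.transform import Rotation
def Rot(q):
    q=np.array(q,float)
    return q if q.shape==(3,3) else Rotation.from_quat(q[[1,2,3,0]]).as_matrix()
E
python3 - <<'E'
from h import *
for c in ['scene','top']:
    im=capture(c);cv2.imwrite(f'pics/{c}1.png',im[:,:,::-1])
    m=camera_model(c);print(c,np.round(m['eye']),np.round(m['rotation'],2).tolist())
    for l,z in [('stem_can',251),('stem_pan',251),('stem_spare',251),('lever_can',251),('lever_pan',251),('lever_spare',251),('spout_can',157),('spout_pan',157),('can',0),('pan',0),('bottle',0),('tumbler',0),('bung',0),('manifold',0)]:
        print(l,[(round(float(d['score']),2),np.round(d['xy']).tolist(),np.round(ray(c,d['xy'],z)[:2]).tolist()) for d in spot_point(c,l)[:4]])
print(sense())
E
```

```text
scene [1001.  224. 1027.] [-0.13, 0.5, 0.83, -0.22]
stem_can [(0.73, [245.0, 185.0], [562.0, -187.0]), (0.34, [316.0, 218.0], [563.0, -23.0])]
stem_pan [(0.89, [313.0, 219.0], [568.0, -27.0])]
stem_spare [(0.69, [386.0, 248.0], [560.0, 124.0])]
lever_can [(0.62, [268.0, 157.0], [476.0, -185.0])]
lever_pan [(0.79, [350.0, 234.0], [564.0, 50.0])]
lever_spare [(0.94, [430.0, 269.0], [561.0, 212.0]), (0.34, [207.0, 204.0], [636.0, -226.0])]
spout_can [(0.8, [263.0, 191.0], [503.0, -192.0])]
spout_pan [(0.79, [329.0, 222.0], [505.0, -24.0])]
can [(0.96, [208.0, 311.0], [761.0, -199.0]), (0.86, [272.0, 233.0], [514.0, -178.0]), (0.69, [315.0, 182.0], [320.0, -160.0]), (0.59, [255.0, 171.0], [367.0, -321.0])]
pan [(0.57, [327.0, 253.0], [498.0, -31.0])]
bottle [(0.77, [207.0, 207.0], [525.0, -367.0])]
tumbler [(0.79, [471.0, 308.0], [469.0, 330.0]), (0.55, [395.0, 253.0], [419.0, 116.0])]
bung [(0.83, [292.0, 322.0], [692.0, -18.0]), (0.41, [470.0, 307.0], [469.0, 326.0])]
manifold [(0.17, [326.0, 256.0], [505.0, -28.0])]
top [ 435.   29. 1559.] [-0.03, 0.72, -0.7, 0.03]
stem_can [(0.72, [3
[... 834 characters left out ...]
ifold []
{'time_s': 1.6, 'joints': array([ 1.01159774e+00,  3.12898536e-01,  1.49773724e+00, -1.74597795e-05,
        1.33096805e+00, -2.23372319e-01]), 'dq': array([ 0.00087456, -0.00033592,  0.00093953,  0.00119468, -0.00024386,
        0.00132945]), 'tau': array([-1.44129526e-04, -4.12162864e+01, -2.59899902e+01, -1.71032202e-04,
        5.15979264e-04,  1.63622485e-05]), 'eef_pos': array([173.01455627, 495.67115314, 248.28089129]), 'ee_rot': array([ 5.70921158e-06,  1.67123155e-01,  9.85936028e-01, -8.39670678e-06]), 'force': array([-0.18680153,  0.73432231,  0.25240129]), 'wrist_torque': array([ 0.02733393, -0.0094451 , -0.01245461]), 'grip_force': 0.0, 'grip_width': 0.9967590036259681}
```

View pics/top1.png

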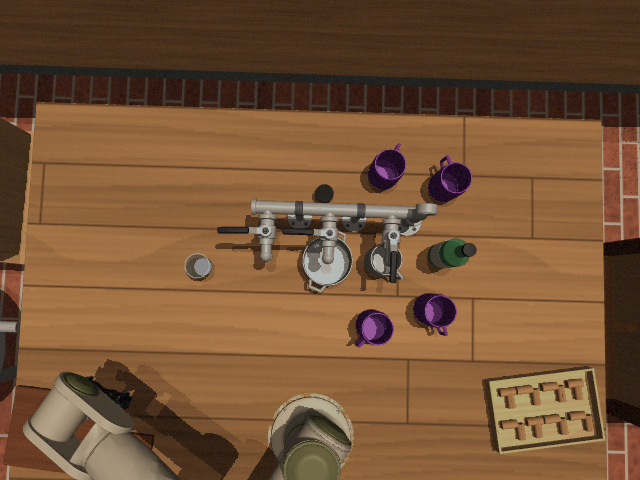

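Top view: the can outlet's lever is in line at (392,262), over the steel can at (383,262). The pan outlet's shut lever is at (297,232), over the pan at (327,261). The spare's lever is at (233,230) with nothing below its spout. The purple mugs at (372,327), (436,311), (387,170) and (450,182) are decoys, since the real can is steel and stands below a spout. I'll confirm this in a crop.

```bash
python3 - <<'E'
from h import *
im=cv2.imread('pics/top1.png')[190:310,200:420]
im=cv2.resize(im,None,fx=3.6,fy=3.6,interpolation=cv2.INTER_CUBIC)
# model overlay: stems & pipe
for (x,y) in [(560,-188),(560,-28),(560,132)]:
    for p in [(x,y),(x,y+79),(x-79,y),(x,y+118),(x-118,y)]:
        u=(proj('top',(*p,257))-[200,190])*3.6
        cv2.circle(im,tuple(int(v) for v in u),3,(0,0,255),-1)
cv2.imwrite('pics/crop.png',im)
E
```

```text
(no output)
```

View pics/crop.png

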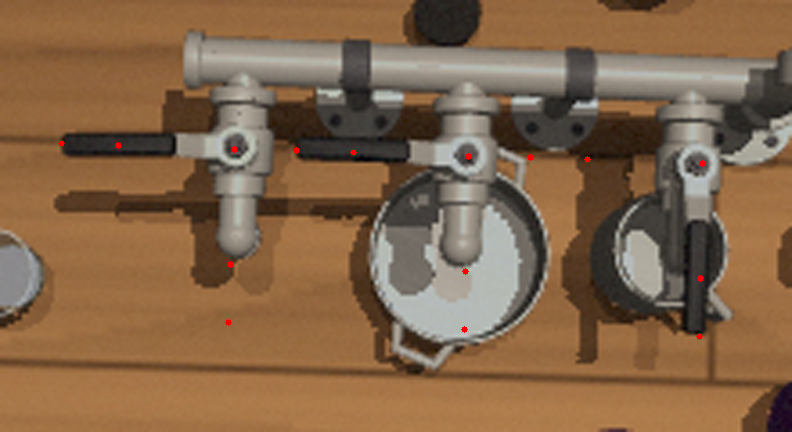

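The crop matches the model: the open lever with the steel can below its spout at right, the pan's shut lever in the middle, the spare at left. Stems are at about (561,-28) for the pan and (560,-185) for the can. Now moving above the start point with the fingers closed.

>>> {"api": "step_arm", "payload": {
  "commands": "0 0 0 -4 0 0 0; 0 0 0 -8 0 0 0.1; 0 -3 -1.5 -9 0 0 0.2; 0 -6 -3 -9 0 0 0.3; 0 -9.5 -5 -9 0 0 0.4; 0 -13 -7 -9 0 0 0.5; 0 -16.5 -8.5 -9 0 0 0.6; 0 -20 -10 -9 0 0 0.7; 0 -23.5 -12 -9 0 0 0.8; 0 -27 -14 -9 0 0 0.9; 0 -30.5 -15.5 -9 0 0 1.0; 0 -34 -17.5 -9 0 0 1.1; 0 -37.5 -19 -9 0 0 1.234; 0 -41 -21 -9 0 0 1.234; 0 -44.5 -22.5 -9 0 0 1.234; 0 -48 -24.5 -9 0 0 1.234; 0 -51.5 -26 -9 0 0 1.234; 0 -55 -28 -9 0 0 1.234; 0 -55 -28 -9 0 0 1.234; 0 -55 -28 -9 0 0 1.234",
  "newtons": 40
}}

```text
time_s: 3.27
eef_pos: [600.8, 48.5, 337.1]
ee_rot: [-0.001, 0.708, 0.707, -0.001]
force: [0.4, 0.3, -0.2]
grip_width: 0.001
grip_force: 0.0
```

>>> {"api": "step_arm", "payload": {
  "commands": "0 0 0 3 0 0 0; 0 0.3 0 6 0 0 0; 0 0.3 0 8.5 0 0 0; 0 0.3 0 8.5 0 0 0; 0 0.3 0 8.5 0 0 0"
}}

```text
time_s: 3.68
eef_pos: [599.5, 53.9, 253.7]
ee_rot: [-0.0, 0.706, 0.708, -0.0]
force: [0.7, -0.9, 0.9]
grip_width: -0.001
grip_force: 0.0
```

>>> {"api": "step_arm", "payload": {
  "commands": "0 0 -1 0 0 0 0; 0 0 -1.7 0 0 0 0; 0 0.1 -2.5 0 0 0 -0.1; 0 0.2 -3.3 0 0 0 -0.2; 0 0.2 -4.1 0 0 0 -0.3; 0 0.2 -4.9 0 0 0 -0.4; 0 0 -5.7 0 0 0 -0.5; 0 -0.2 -6.5 0 0 0 -0.6; 0 -0.5 -7.3 0 0 0 -0.7; 0 -0.9 -8.1 0 0 0 -0.8; 0 -1.4 -8.8 0 0 0 -0.9; 0 -1.9 -9.4 0 0 0 -1.0; 0 -2.5 -10 0 0 0 -1.1; 0 -3.1 -10.5 0 0 0 -1.2; 0 -3.1 -10.5 0 0 0 -1.2"
}}

```text
time_s: 4.93
eef_pos: [494.9, 21.9, 255.5]
ee_rot: [0.002, 0.182, 0.983, 0.0]
force: [-0.1, 0.3, 1.1]
grip_width: 0.003
grip_force: 0.0
```

```bash
cat > look.py <<'E'
from h import *
import sys
im=capture('scene')[130:310,190:460]
cv2.imwrite(sys.argv[1],cv2.resize(im,None,fx=2.9,fy=2.9,interpolation=cv2.INTER_CUBIC)[:,:,::-1])
for c in ['scene','top']:
    if c=='top': capture(c)
    for l in ['lever_can','lever_pan','lever_spare']:
        print(c,l,[(round(float(d['score']),2),np.round(ray(c,d['xy'],251)[:2]).tolist()) for d in spot_point(c,l)[:3]])
s=sense();print(s['eef_pos'],s['force'])
E
python3 look.py pics/p1.png
```

```text
scene lever_can [(0.57, [483.0, -186.0])]
scene lever_pan [(0.71, [493.0, 7.0]), (0.45, [639.0, -221.0])]
scene lever_spare [(0.76, [560.0, 215.0])]
top lever_can [(0.95, [485.0, -184.0])]
top lever_pan []
top lever_spare [(0.56, [562.0, 210.0])]
[495.1707079   22.08039286 253.28278697] [-0.42555643 -0.19862771  0.04720516]
```

View pics/p1.png

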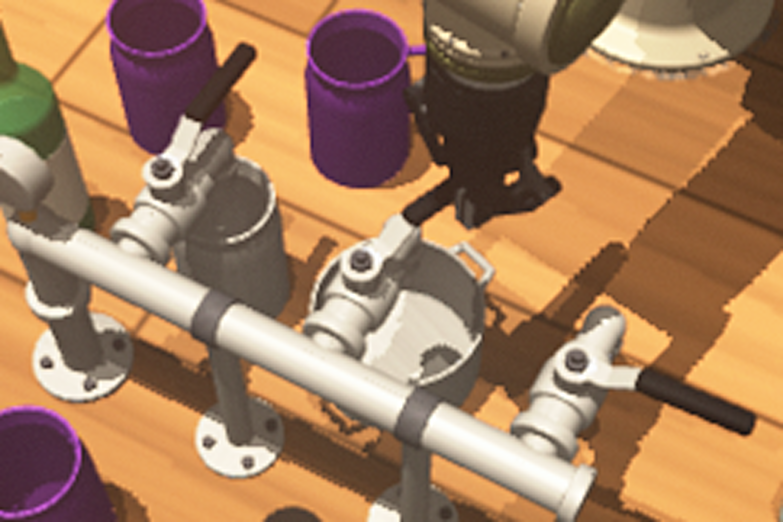

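The pan lever is at about 1.15 rad and the fingers are behind it at (500,190) in the crop. The other levers haven't moved. Going on gently.

>>> {"api": "step_arm", "payload": {
  "commands": "0 0.1 -0.5 0 0 0 -0.06; 0 0.2 -1 0 0 0 -0.12; 0 0.3 -1.4 0 0 0 -0.18; 0 0.3 -1.8 0 0 0 -0.22; 0 0.3 -2.1 0 0 0 -0.26; 0 0.3 -2.4 0 0 0 -0.3"
}}

```text
time_s: 5.83
eef_pos: [483.5, 1.2, 253.3]
ee_rot: [-0.0, 0.034, 0.999, 0.001]
force: [-0.4, 4.2, 0.5]
grip_width: 0.002
grip_force: 2.1
```

```bash
python3 look.py pics/p2.png
```

```text
scene lever_can [(0.88, [482.0, -190.0]), (0.41, [623.0, 31.0])]
scene lever_pan [(0.6, [774.0, 39.0]), (0.55, [481.0, -21.0])]
scene lever_spare [(0.62, [560.0, 209.0]), (0.45, [600.0, 305.0])]
top lever_can [(0.74, [485.0, -189.0])]
top lever_pan []
top lever_spare [(0.84, [567.0, 207.0])]
[483.53409758   0.8515173  253.22753771] [-1.18883053  2.38527809 -0.02203254]
```

View pics/p2.png

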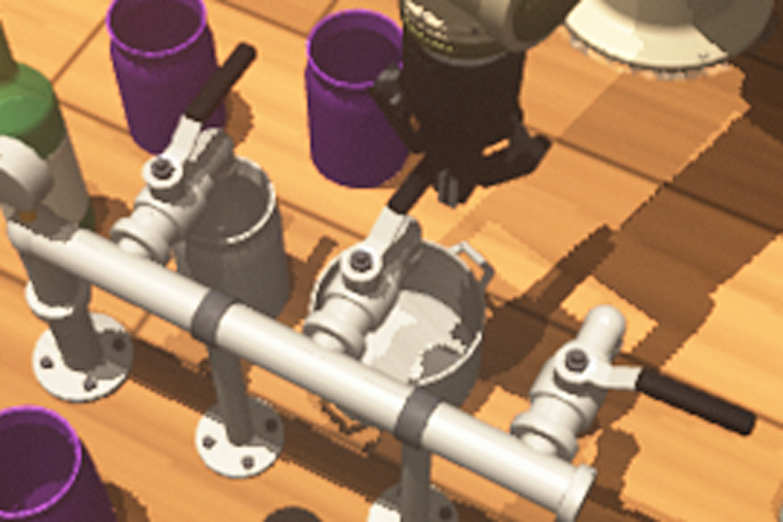

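The pan lever is at about 1.48 rad and the force is just its friction (4 N). I'll advance in 2 to 3 mm steps until the stop is felt.

>>> {"api": "step_arm", "payload": {
  "commands": "0 0 -0.1 0 0 0 0; 0 0 -0.2 0 0 0 0; 0 0 -0.3 0 0 0 0"
}}

```text
time_s: 6.48
eef_pos: [483.1, -2.0, 253.2]
ee_rot: [-0.001, 0.035, 0.999, 0.0]
force: [-3.0, 5.0, 1.1]
grip_width: -0.0
grip_force: 2.3
```

>>> {"api": "step_arm", "payload": {
  "commands": "0 0 -0.1 0 0 0 0; 0 0 -0.2 0 0 0 0"
}}

```text
time_s: 6.65
eef_pos: [482.9, -4.0, 253.2]
ee_rot: [-0.001, 0.035, 0.999, 0.0]
force: [-4.0, 4.9, 1.4]
grip_width: 0.003
grip_force: 2.4
```

>>> {"api": "step_arm", "payload": {
  "commands": "0 0 -0.1 0 0 0 0; 0 0 -0.2 0 0 0 0; 0 0 -0.2 0 0 0 0"
}}

```text
time_s: 6.9
eef_pos: [482.8, -6.1, 253.2]
ee_rot: [-0.001, 0.035, 0.999, 0.0]
force: [-3.3, 3.9, 0.8]
grip_width: 0.001
grip_force: 2.0
```

>>> {"api": "step_arm", "payload": {
  "commands": "0 0 -0.1 0 0 0 0; 0 0 -0.2 0 0 0 0"
}}

```text
time_s: 7.07
eef_pos: [482.6, -6.7, 253.2]
ee_rot: [-0.0, 0.035, 0.999, 0.002]
force: [-2.0, 16.6, 2.9]
grip_width: -0.0
grip_force: 8.4
```

```bash
python3 look.py pics/p3.png
```

```text
scene lever_can [(0.73, [476.0, -188.0]), (0.17, [559.0, -184.0])]
scene lever_pan [(0.73, [485.0, -30.0]), (0.54, [566.0, -28.0])]
scene lever_spare [(0.56, [558.0, 211.0])]
top lever_can [(0.73, [488.0, -186.0])]
top lever_pan []
top lever_spare [(0.67, [567.0, 210.0])]
[482.66777371  -6.61928558 253.20126331] [-2.12398304 13.28986781  1.71935599]
```

View pics/p3.png

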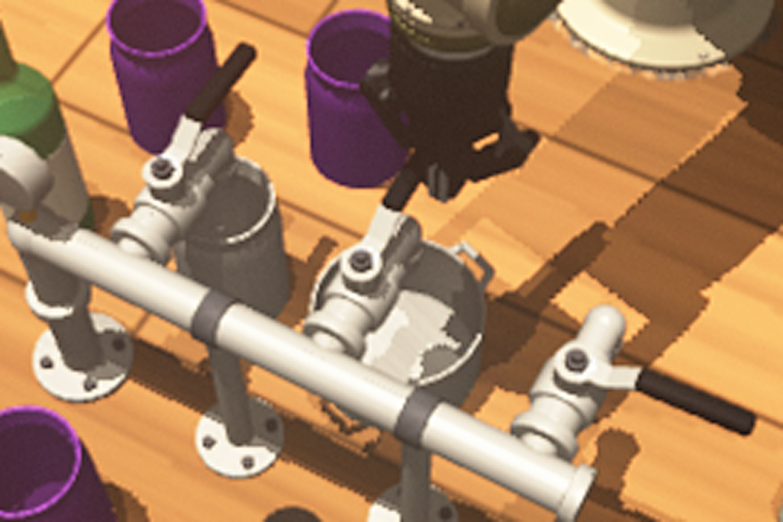

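The stop is felt (16 N) and the pan lever lies in line over its spout. Now I back off, lift, and go over to the -y side of the can's lever.

>>> {"api": "step_arm", "payload": {
  "commands": "0 0 0.7 0 0 0 0; 0 0 1.5 0 0 0 0; 0 0 1.5 -3 0 0 0; 0 0 1.5 -6 0 0 0; 0 0 1.5 -9 0 0 -0.07; 0 -0.2 -2 -9 0 0 -0.07; 0 -0.4 -5.5 -9 0 0 -0.07; 0 -0.6 -9 -9 0 0 -0.07; 0 -0.8 -12.5 -9 0 0 -0.07; 0 -1 -16 -9 0 0 -0.07; 0 -1.2 -19.5 -9 0 0 -0.07; 0 -1.3 -21.9 -9 0 0 -0.07; 0 -1.3 -21.9 -9 0 0 -0.07; 0 -1.3 -21.9 -9 0 0 -0.07"
}}

```text
time_s: 8.63
eef_pos: [480.6, -228.6, 342.9]
ee_rot: [-0.0, 0.001, 1.0, -0.0]
force: [0.3, 1.0, 0.7]
grip_width: -0.003
grip_force: 0.0
```

>>> {"api": "step_arm", "payload": {
  "commands": "0 0 0 3 0 0 0; 0 0 0 6 0 0 0; 0 0 0 9 0 0 0; 0 0 0 9 0 0 0; 0 0 0 9 0 0 0"
}}

```text
time_s: 9.05
eef_pos: [480.8, -226.7, 253.6]
ee_rot: [-0.001, -0.001, 1.0, 0.0]
force: [-0.1, -0.2, 0.2]
grip_width: -0.002
grip_force: 0.0
```

```bash
python3 look.py pics/p4.png
```

```text
scene lever_can [(0.67, [476.0, -188.0])]
scene lever_pan [(0.92, [481.0, -28.0])]
scene lever_spare [(0.91, [558.0, 215.0])]
top lever_can [(0.49, [484.0, -180.0])]
top lever_pan [(0.79, [477.0, -21.0]), (0.55, [561.0, -185.0])]
top lever_spare [(0.92, [567.0, 208.0])]
[ 480.80316469 -227.7768812   254.01447612] [0.06030984 0.2678467  1.22481544]
```

View pics/p4.png

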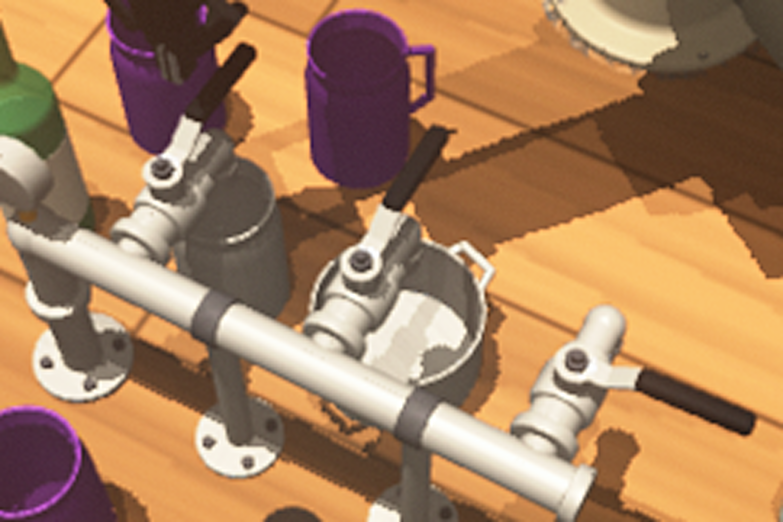

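The pan lever is fully open at (415,165) in the crop and clear of the arm. The fingers are on the -y side of the can's lever at (170,65). Now sweeping the can's lever.

>>> {"api": "step_arm", "payload": {
  "commands": "0 0 1 0 0 0 0; 0 0.1 1.7 0 0 0 0; 0 0.3 2.5 0 0 0 0.1; 0 0.4 3.3 0 0 0 0.2; 0 0.4 4.2 0 0 0 0.3; 0 0.3 5 0 0 0 0.4; 0 0.2 5.8 0 0 0 0.5; 0 0 6.6 0 0 0 0.6; 0 -0.4 7.4 0 0 0 0.7; 0 -0.7 8.1 0 0 0 0.8; 0 -1.2 8.8 0 0 0 0.9; 0 -1.7 9.5 0 0 0 1.0; 0 -2.3 10.1 0 0 0 1.1; 0 -2.9 10.6 0 0 0 1.2; 0 -3.4 10.9 0 0 0 1.27; 0 -3.9 11.2 0 0 0 1.34; 0 -4.3 11.4 0 0 0 1.4; 0 -4.6 11.6 0 0 0 1.44"
}}

```text
time_s: 10.95
eef_pos: [526.1, -110.6, 253.4]
ee_rot: [-0.001, 0.66, 0.751, -0.0]
force: [-3.6, -1.0, 2.0]
grip_width: -0.001
grip_force: 2.0
```

```bash
python3 look.py pics/p5.png
```

```text
scene lever_can [(0.77, [545.0, -110.0])]
scene lever_pan [(0.83, [481.0, -31.0])]
scene lever_spare [(0.6, [560.0, 212.0])]
top lever_can []
top lever_pan [(0.83, [480.0, -28.0])]
top lever_spare [(0.84, [566.0, 207.0]), (0.56, [496.0, -148.0])]
[ 526.56901629 -111.64494421  253.34084994] [-0.49986688 -0.03770954 -0.32752319]
```

View pics/p5.png

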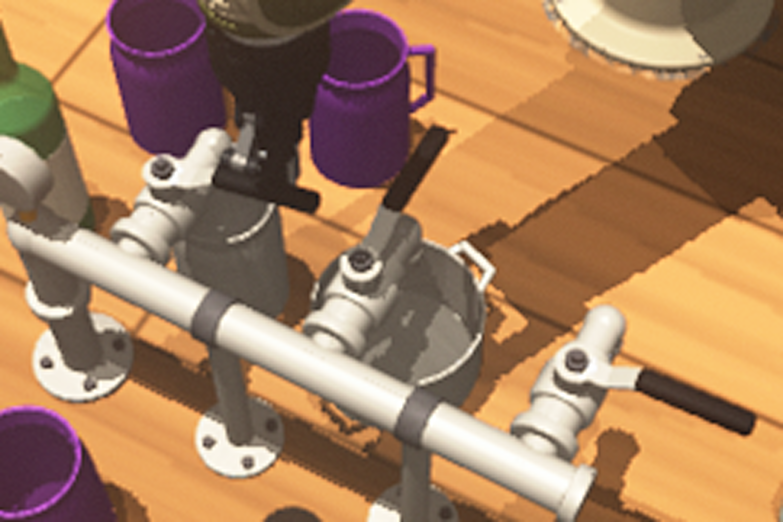

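The can's lever is at about 0.15 rad from shut; the pan and spare levers haven't moved. Advancing to the stop in small steps.

>>> {"api": "step_arm", "payload": {
  "commands": "0 0 0.15 0 0 0 0.02; 0 0 0.3 0 0 0 0.04; 0 0 0.45 0 0 0 0.06; 0 0 0.6 0 0 0 0.08; 0 0 0.7 0 0 0 0.1"
}}

```text
time_s: 11.77
eef_pos: [533.2, -110.2, 253.0]
ee_rot: [-0.001, 0.697, 0.717, -0.0]
force: [-4.6, 3.2, -0.1]
grip_width: 0.002
grip_force: 2.1
```

>>> {"api": "step_arm", "payload": {
  "commands": "0 0 0.1 0 0 0 0; 0 0 0.2 0 0 0 0"
}}

```text
time_s: 11.93
eef_pos: [535.2, -110.2, 253.0]
ee_rot: [-0.001, 0.696, 0.718, -0.0]
force: [-4.2, 3.4, 0.7]
grip_width: 0.003
grip_force: 2.1
```

>>> {"api": "step_arm", "payload": {
  "commands": "0 0 0.1 0 0 0 0; 0 0 0.2 0 0 0 0"
}}

```text
time_s: 12.1
eef_pos: [537.1, -110.0, 253.0]
ee_rot: [-0.001, 0.696, 0.718, -0.0]
force: [-4.3, 3.2, 1.3]
grip_width: -0.003
grip_force: 2.2
```

>>> {"api": "step_arm", "payload": {
  "commands": "0 0 0.1 0 0 0 0; 0 0 0.2 0 0 0 0"
}}

```text
time_s: 12.27
eef_pos: [539.1, -109.9, 253.0]
ee_rot: [-0.001, 0.696, 0.718, -0.0]
force: [-4.9, 3.5, 1.2]
grip_width: -0.001
grip_force: 2.4
```

>>> {"api": "step_arm", "payload": {
  "commands": "0 0 0.1 0 0 0 0; 0 0 0.2 0 0 0 0"
}}

```text
time_s: 12.43
eef_pos: [540.8, -109.8, 252.9]
ee_rot: [-0.002, 0.696, 0.718, -0.0]
force: [-10.9, 4.4, 2.7]
grip_width: -0.0
grip_force: 5.7
```

Stop felt (11 N). Backing off and lifting clear.

>>> {"api": "step_arm", "payload": {
  "commands": "0 0 0 0 0 0 0; 0 0 0 0 0 0 0; 0 0 0 0 0 0 0; 0 0 -1 0 0 0 0; 0 0 -2 0 0 0 0; 0 0 -2 -4 0 0 0; 0 0 -2 -8 0 0 0; 0 0 -4 -12 0 0 0; 0 0 -7 -14 0 0 0; 0 0 -10 -14 0 0 0; 0 0 -10 -14 0 0 0; 0 0 -10 -14 0 0 0"
}}

```text
time_s: 13.43
eef_pos: [441.2, -113.7, 394.0]
ee_rot: [0.001, 0.697, 0.717, 0.0]
force: [0.3, 0.5, 0.3]
grip_width: -0.002
grip_force: 0.0
```

```bash
python3 look.py pics/p6.png; python3 -c "
from h import *
for l in ['can','pan','bottle','tumbler','bung']: print(l,[(round(float(d['score']),2),np.round(ray('scene',d['xy'],0)[:2]).tolist()) for d in spot_point('scene',l)[:4]])"
```

```text
scene lever_can [(0.55, [559.0, -112.0])]
scene lever_pan []
scene lever_spare [(0.64, [563.0, 214.0])]
top lever_can [(0.31, [562.0, -29.0])]
top lever_pan [(0.76, [479.0, -23.0])]
top lever_spare [(0.94, [563.0, 209.0])]
[ 441.9934177  -113.60007455  392.92424066] [-0.47101119 -0.11446778 -0.12268778]
can [(0.9, [507.0, -174.0]), (0.87, [731.0, -372.0]), (0.73, [773.0, -193.0]), (0.58, [319.0, -159.0])]
pan [(0.91, [498.0, -29.0]), (0.52, [513.0, -171.0])]
bottle [(0.77, [516.0, -363.0])]
tumbler [(0.71, [470.0, 331.0])]
bung [(0.62, [414.0, 113.0]), (0.56, [701.0, -21.0])]
```

View pics/p6.png

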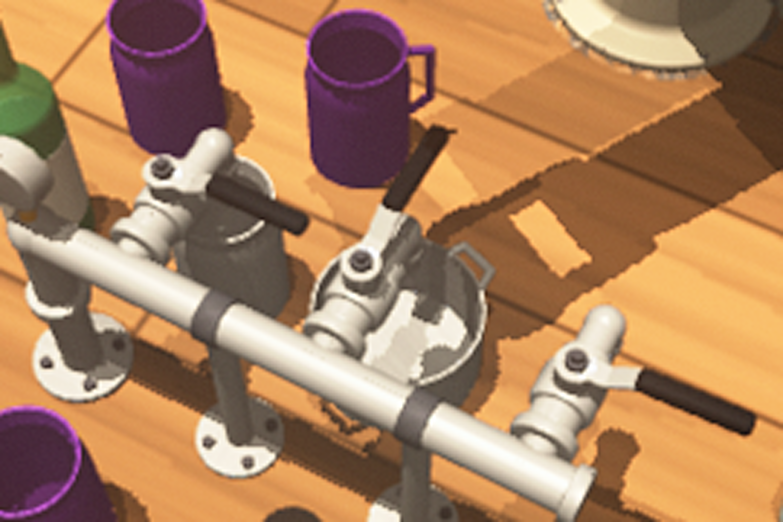

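The can's lever lies across its outlet at (255,200), parallel to the spare's. The pan's lever is in line at (415,165). The vessels stand where they did and the arm is clear, so I'm handing in.

```bash
python3 -c "
from rig import *
print(finish_job())"
```

```text
the job is handed in; nothing more can be done
None
```

I opened the pan's valve to its stop first, then shut the can's valve to its stop. The spare valve, vessels and bystanders look unmoved in the last pictures; the job is handed in, but no verdict came back.

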